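Sweep the gravel off the sorting board into the pan

TASK

With the fingertips, sweep the three gravel stones along the white sorting board and off its open end into the steel catch pan, so that all three lie in the pan. Only push the stones, never pick them up, and leave the small vial and the brass weight on the board standing where they are.

Things in the scene. Friction and masses are not known exactly. Their poses are not given: they have to be found in the camera images.
- sort_board: white sorting board, fixed to the bench: 270 mm along its own x, 260 mm along its own y, its flat top 40 mm above the bench. Origin on the bench under its middle. A low aluminium rail (8 mm wide, 12 mm high above the top) runs along each of the two edges at x = +-131 mm; the two ends at y = +-130 mm are open and flush. One end has the pan in front of it, the other the vial rack
- pan: empty rectangular steel catch pan, fixed: 250 mm along its own x, 120 mm along its own y, 30 mm high, so its rim is 10 mm lower than the board's top; walls and floor 3 mm. Origin on the bench under its middle, axes parallel to the board's. It stands lengthwise along one open end of the board, nearly touching (2 mm gap); at which end changes: its y in the board's frame is about +192 or -192 mm
- vial_rack: grey rack with five capped vials, fixed, at the board's other open end: 200 mm along its own x, 60 mm along its own y, 67 mm high over the caps. Origin on the bench under its middle, 192 mm from the board's middle
- vial_center (a point): small capped glass vial, 25 mm diameter, 48 mm high, loose, standing on the board near one of the railed edges; point at its centre. Leave it standing
- weight_center (a point): brass knobbed balance weight, 24 mm diameter, 39 mm high, 100 g, loose, standing on the board near the other railed edge; point at its centre. Leave it standing
- stone_a_center (a point): loose grey-brown gravel stone with seven blunt sides, about 26 mm across and 16 mm high, about 18 g, flat underneath so that it slides and does not roll, lying on the board; point at its centre, 8 mm above its underside. The three stones lie side by side across the board's width, about 50 mm apart along the board's x, each anywhere within 55 mm of the board's middle along y
- stone_b_center (a point): loose grey-brown gravel stone with seven blunt sides, about 29 mm across and 18 mm high, about 18 g, flat underneath so that it slides and does not roll, lying on the board; point at its centre, 9 mm above its underside. The three stones lie side by side across the board's width, about 50 mm apart along the board's x, each anywhere within 55 mm of the board's middle along y
- stone_c_center (a point): loose grey-brown gravel stone with seven blunt sides, about 27 mm across and 16 mm high, about 18 g, flat underneath so that it slides and does not roll, lying on the board; point at its centre, 8 mm above its underside. The three stones lie side by side across the board's width, about 50 mm apart along the board's x, each anywhere within 55 mm of the board's middle along y
There are look-alikes about, which are no part of the job. Of the things like the part that bears vial_center, leave any that is green; of the rest the larger one is meant.

How it is judged (in metres and radians):
At the end, for the whole second after the job is handed in: All three stones lie at rest inside the catch pan (centres within its walls and less than 34 mm above the bench), and the vial and the weight stand upright (within 0.15 rad) within 15 mm of where they began (x of stone_a_center in the frame of pan between -0.122 and 0.122 m and y of stone_a_center in the frame of pan between -0.057 and 0.057 m and z of each of stone_a_center, stone_b_center, stone_c_center in the frame of pan below 0.034 m and linear speed of each of stone_a, stone_b, stone_c below 0.02 m/s and x of stone_b_center in the frame of pan between -0.122 and 0.122 m and y of stone_b_center in the frame of pan between -0.057 and 0.057 m and x of stone_c_center in the frame of pan between -0.122 and 0.122 m and y of stone_c_center in the frame of pan between -0.057 and 0.057 m and distance of each of vial_center, weight_center from where it was at the start of the episode below 0.015 m and angle between each of vial_center, weight_center's own z axis and vertical below 0.15 rad); the robot touches nothing.
It fails at once if a stone is pushed with the arm or the body of the gripper instead of the fingers (contact force between the arm and stone_a above 0.5 N or contact force between the arm and stone_b above 0.5 N or contact force between the arm and stone_c above 0.5 N).
It fails at once if a stone is lifted more than 15 mm above its resting height on the board (height (world z) of any of stone_a_center, stone_c_center above 0.063 m or height (world z) of stone_b_center above 0.064 m).
It fails at once if the vial or the weight on the board is knocked over or shoved more than 20 mm (distance of any of vial_center, weight_center from where it was at the start of the episode above 0.02 m or angle between any of vial_center, weight_center's own z axis and vertical above 0.5 rad).
It also fails if it takes over 64 s, if anything falls off the work surface, if the arm or the gripper's body presses on something with over 40 N, if the wrist force passes 120 N, or if a joint passes its speed limit or range.

ROBOT

A 6-joint arm with a two-finger parallel gripper is mounted at the origin on the work surface. World frame = base frame: x ahead of the robot, y to its left, z up, the work surface at z = 0. Lengths are in m, angles in degrees, forces in N, time in s.
With the tool pointing down it reaches from about 0.275 to 0.75 m from the base axis. Payload 10.2 kg.
Tool frame: the origin (TCP) lies on the centre line of the jaws, within the pads' length; the fingertips stand 25 mm ahead of it and the grasp point (between the pads) lies 6 mm ahead of it; z points along the fingers, y is the line along which they close (so a half turn about z gives the same grasp; the last joint's range is limited). The gripper opens to 85 mm and grips with 20 to 120 N. Pads are 22 mm wide; open, the fingers measure 114 mm over their backs; the gripper's body (76 mm by 85 mm) begins 54 mm behind the grasp point. The pads swing forward as they close: fully open they stand 13 mm farther back than shut.
Start: joints at [-79.378, 17.928, 85.812, -0, 76.261, -12.8], TCP at [0.209, -0.482, 0.228] pointing down, gripper open.
Joint ranges: [-168.41, 168.41], [-55.51, 124.54], [10.69, 146.95], [-70.63, 250.63], [1, 178], [-165.06, 165.06]. Speed limits (degrees/s): [136.94, 136.94, 172.46, 180, 180, 180].

INTERFACE

Orientations are given as a 3x3 rotation matrix whose columns are the frame's x, y, z axes.
In Python, from rig import robot, fingers, planner, camera, regions_of gives the robot as it stands. Calls block until the motion is done:
- robot.move_to(position, orientation): joint-space move of the TCP to a pose.
- robot.servo_line(position, rate=0.15, frame=None): straight line of the TCP; frame=None keeps the orientation; rate is the mean speed in m/s.
- robot.move_j(angles): joint-space move.
- fingers.command_gripper(opening, force=None): opening from 0.0 (shut) to 1.0 (fully open); force is the grip in N (None keeps the last); returns when the fingers have stopped.
- robot.dwell(seconds).
- planner.inverse_kinematics(position, orientation): joint angles nearest the present ones, or None.
- camera(name): name is "side" or "top" or "wrist"; returns a dict with "img" (420x560x3 uint8, red, green, blue), "range_z" (420x560 float32, m along the optical axis (not along the pixel's ray), 0 where there is no reading), "fx", "fy", "cx", "cy" (pixels), "R" (3x3) and "t" (3): a world point X has camera coordinates R X + t; the wrist camera has in their place "tool_from_camera" (4x4, takes a point from camera to tool coordinates, whose origin is the TCP and whose axes are the flange's). Camera axes: x right, y down, z forward; pixel columns grow to the right and rows downward; lengths in m; the calibration is good to about 2 mm. A picture is of the moment at which its call begins: read the wrist's pose just before it.
A pose or a line that the arm cannot do raises robot.PlanningError and nothing moves.
- robot.close_job(): hands the job in; it is judged then, once.
Trained networks look in the newest picture that a camera, given by its name, has taken for a name from the list of things; names that differ only in an ending like _2 or _b are one class to them, and where a whole thing is asked for, a point or a joint stands for the part that bears it (a point fixed in the world has none). Each returns a list of dicts, best first, with "conf" (0 to 1); they miss things now and then, are a little off and sometimes report something else, mostly with a low value. They report only what shows in the picture. A call takes as long as a camera call. They do not tell look-alikes from the thing itself.
- regions_of(name, camera): "pixels" (420x560 bool, what is visible of it) and "at" ([column, row] in pixels, amid what is visible of it).
Readings, each from a call of its own:
- robot.current_time_s(): time.
- robot.current_joint_pos(): joint angles.
- robot.current_joint_velocities(): joint speeds.
- robot.current_effort(): joint torques, N m.
- robot.current_eef_pos(): TCP position.
- robot.current_tcp_rot(): TCP orientation.
- robot.current_contact_force(): force on the tool from outside, world axes, zero at the start.
- robot.current_ft_torque(): the same for the moment, N m.
- robot.current_opening(): opening from 0.0 (shut) to 1.0 (fully open).
- robot.current_grip_force(): force on a finger pad.
Only numpy, scipy, OpenCV 4.12 (cv2) and the standard library are available. Lean on these libraries where they do the work, as an engineer would, in place of code of your own. Each camera call takes 0.05 s, during which the arm holds its last target. There are 200 camera calls.

## Working session

There is one attempt and no reset: what is moved stays moved. The work goes in short steps, each a Python script; the robot and the scene stay as the last script left them, time stands still between calls to the robot, and variables do not carry over. Pictures are saved under pics/ and viewed, at most 10 in all, crops included, and the job is handed in when it is done.

```bash
ls; mkdir -p pics
cat > h.py <<'E'
import numpy as np, cv2
from rig import robot, fingers, planner, camera, regions_of
def cloud(c):
    z=c["range_z"]; v,u=np.indices(z.shape)
    p=np.stack([(u-c["cx"])/c["fx"]*z,(v-c["cy"])/c["fy"]*z,z],-1)
    w=(p-c["t"])@c["R"]   # R^T (p-t)
    w[z==0]=np.nan
    return w
def save(n,img): cv2.imwrite(n,cv2.cvtColor(img,cv2.COLOR_RGB2BGR))
E
python3 - <<'E'
from h import *
for n in("top","side"):
    c=camera(n); save(f"pics/{n}0.png",c["img"]); w=cloud(c); np.save(n+"0.npy",w)
    for name in("sort_board","pan","vial_rack","vial_center","weight_center","stone_a_center"):
        for r in regions_of(name,n):
            q=w[r["pixels"]]; q=q[~np.isnan(q[:,0])]
            if len(q): print(n,name,round(r["conf"],2),r["at"],len(q),np.median(q,0).round(3),"zmax",np.percentile(q[:,2],98).round(3),"ext",(np.percentile(q,97,0)-np.percentile(q,3,0)).round(3))
E
```

```text
pics
top sort_board 0.58 [302.5, 229.7] 19905 [ 0.571 -0.02   0.04 ] zmax 0.053 ext [0.26  0.249 0.014]
top pan 0.71 [405.0, 213.6] 8641 [ 0.607 -0.215  0.004] zmax 0.032 ext [0.238 0.128 0.03 ]
top vial_rack 0.8 [197.7, 249.3] 3728 [0.542 0.167 0.036] zmax 0.069 ext [0.185 0.073 0.051]
top vial_center 0.75 [283.0, 170.7] 237 [0.675 0.019 0.087] zmax 0.091 ext [0.022 0.023 0.05 ]
top vial_center 0.47 [186.3, 165.7] 196 [0.69  0.201 0.047] zmax 0.051 ext [0.02  0.021 0.039]
top vial_center 0.44 [304.9, 127.2] 112 [ 0.774 -0.026  0.032] zmax 0.037 ext [0.019 0.017 0.035]
top weight_center 0.62 [268.4, 288.7] 171 [0.462 0.038 0.064] zmax 0.08 ext [0.021 0.023 0.04 ]
side sort_board 0.58 [272.0, 274.6] 21139 [ 0.573 -0.062  0.039] zmax 0.051 ext [0.259 0.254 0.018]
side pan 0.89 [312.9, 374.1] 18859 [ 0.615 -0.201  0.003] zmax 0.029 ext [0.241 0.122 0.028]
side vial_rack 0.78 [248.6, 194.7] 3228 [0.544 0.157 0.034] zmax 0.066 ext [0.183 0.069 0.05 ]
side vial_center 0.97 [334.3, 223.2] 432 [0.678 0.01  0.072] zmax 0.088 ext [0.021 0.02  0.045]
side vial_center 0.87 [322.4, 181.7] 314 [0.692 0.196 0.03 ] zmax 0.048 ext [0.027 0.033 0.049]
side vial_center 0.69 [199.7, 229.4] 341 [0.463 0.032 0.059] zmax 0.077 ext [0.022 0.021 0.038]
side vial_center 0.6 [397.4, 260.6] 197 [ 0.774 -0.033  0.021] zmax 0.033 ext [0.013 0.013 0.032]
side weight_center 0.54 [198.1, 226.7] 346 [0.462 0.032 0.059] zmax 0.077 ext [0.028 0.056 0.039]
side stone_a_center 0.64 [307.1, 246.0] 182 [ 0.627 -0.022  0.051] zmax 0.056 ext [0.02  0.019 0.016]
```

Run:
```python
import cv2,numpy as np
a=cv2.imread("pics/top0.png")[90:330,160:480]; b=cv2.imread("pics/side0.png")
cv2.imwrite("pics/topc.png",cv2.resize(a,None,fx=2.4,fy=2.4))
# board fit: top plane pts from top cam
for n in("top0","side0"):
    w=np.load(n+".npy").reshape(-1,3); w=w[~np.isnan(w[:,0])]
    m=(w[:,2]>.035)&(w[:,2]<.056)&(abs(w[:,0]-.57)<.2)&(w[:,1]>-.2)&(w[:,1]<.13)
    print(n,cv2.minAreaRect(w[m][:,:2].astype(np.float32)))
    # blobs above the board
    W=np.load(n+".npy"); z=W[...,2]
    k=((z>.045)&(z<.12)&(abs(W[...,0]-.57)<.16)&(W[...,1]>-.17)&(W[...,1]<.13)).astype(np.uint8)
    N,l,s,c=cv2.connectedComponentsWithStats(k)
    for i in range(1,N):
        if s[i,4]>15:
            q=W[l==i]; print(n,c[i].round(),s[i,4],"mid",((q.max(0)+q.min(0))/2).round(4),"ext",np.ptp(q,0).round(3),"zmax",q[:,2].max().round(3))
```

```text
top0 ((0.5741005539894104, -0.0005826801061630249), (0.2707494795322418, 0.29589393734931946), 9.18124771118164)
top0 [288. 161.] 898 mid [0.6985 0.0018 0.0683] ext [0.061 0.255 0.047] zmax 0.092
top0 [300. 199.] 134 mid [ 0.6283 -0.0167  0.0519] ext [0.024 0.024 0.013] zmax 0.059
top0 [323. 224.] 146 mid [ 0.5821 -0.0568  0.0526] ext [0.024 0.024 0.012] zmax 0.059
top0 [299. 254.] 175 mid [ 0.5278 -0.0132  0.0539] ext [0.025 0.027 0.014] zmax 0.061
top0 [269. 291.] 146 mid [0.4626 0.0378 0.0635] ext [0.022 0.022 0.035] zmax 0.081
top0 [313. 300.] 685 mid [ 0.4469 -0.0382  0.0511] ext [0.047 0.255 0.009] zmax 0.056
side0 ((0.573513388633728, -0.0028781145811080933), (0.27052560448646545, 0.29349932074546814), 9.09315299987793)
side0 [351. 242.] 1082 mid [0.698  0.0013 0.0669] ext [0.061 0.256 0.044] zmax 0.089
side0 [185. 278.] 738 mid [ 0.4467 -0.0389  0.0493] ext [0.049 0.258 0.008] zmax 0.053
side0 [198. 226.] 277 mid [0.4616 0.0363 0.0623] ext [0.023 0.022 0.035] zmax 0.08
side0 [240. 250.] 201 mid [ 0.5279 -0.0162  0.052 ] ext [0.025 0.022 0.013] zmax 0.059
side0 [306. 249.] 159 mid [ 0.6281 -0.0186  0.0508] ext [0.024 0.021 0.011] zmax 0.056
side0 [277. 269.] 195 mid [ 0.5819 -0.0582  0.0507] ext [0.024 0.024 0.011] zmax 0.056
```

View pics/topc.png

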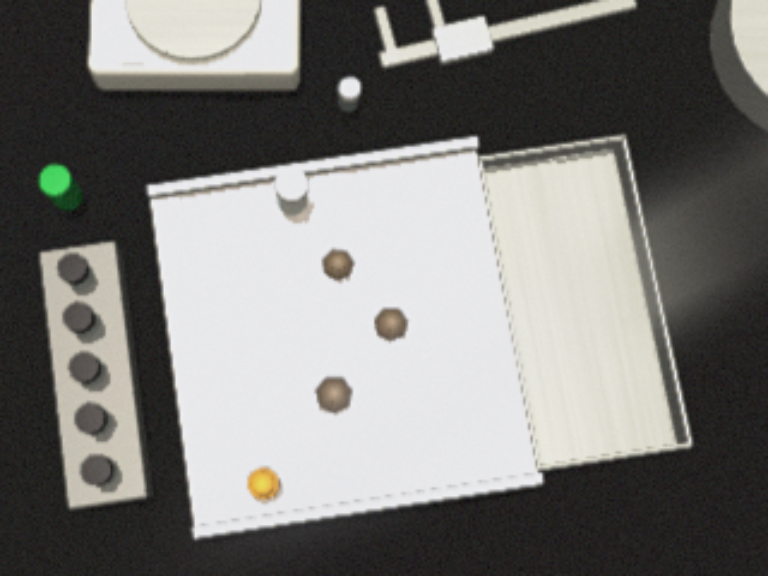

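View pics/side0.png

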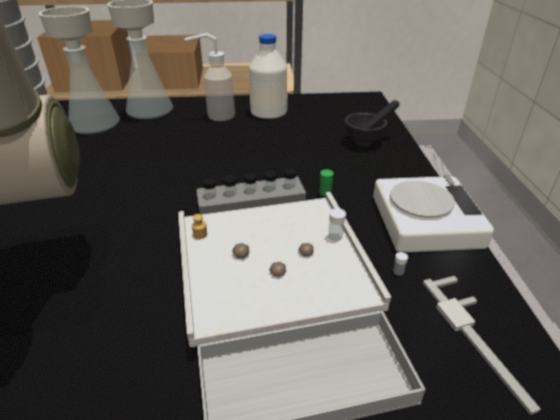

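The top view shows the vial (crop 292,190), the weight (263,483) and the three stones between them at (338,264), (390,323) and (333,394). The pan is on the right, the board's -y end. The side view agrees: the vial is at (336,220) and the weight at (199,227). The white vial beside the board and the green one are decoys.

My plan is to push each stone separately with the fingers slightly open as a cradle. First I'll hover and measure where the fingertips really are.

```bash
cat >> h.py <<'E'
a=np.radians(9.13); ex=np.array([np.cos(a),np.sin(a),0]); ey=np.array([-np.sin(a),np.cos(a),0])
C=np.array([.576,-.018,0])
stones={'S1':(.628,-.0177),'S2':(.582,-.0575),'S3':(.5278,-.0147)}
def B(x,y,z): return C+x*ex+y*ey+np.array([0,0,z])
def toB(p): d=np.array([p[0],p[1],0])-C; return d@ex,d@ey
def ori(s): 
    y=s*ex; z=np.array([0,0,-1.]); return np.stack([np.cross(y,z),y,z],1)
E
python3 - <<'E'
from h import *
# recheck board centre from rail points
W=np.load("side0.npy").reshape(-1,3); 
for s,p in stones.items(): print(s,np.round(toB(p),4))
print("vial",toB((.677,.0145)),"weight",toB((.462,.037)),"pan",toB((.607,-.205)))
R0=robot.current_tcp_rot(); s=1 if R0[:,1]@ex>0 else -1; R=ori(s); print("s",s)
for x in(-.05,.0,.05):
  for y in(.05,-.185): print(planner.inverse_kinematics(B(x,y,.07),R))
fingers.command_gripper(.2)
x,y=toB(stones['S2'])
robot.move_to(B(x,y+.06,.16),R)
print(robot.current_opening(),robot.current_eef_pos(),robot.current_time_s())
for n in("side","top"):
    c=camera(n); w=cloud(c); save(f"pics/{n}1.png",c["img"])
    t=robot.current_eef_pos()
    m=(np.hypot(w[...,0]-t[0],w[...,1]-t[1])<.05)&(w[...,2]>.075)&(w[...,2]<.2)
    q=w[m]
    for lo in np.arange(.09,.16,.01):
        k=q[(q[:,2]>lo)&(q[:,2]<=lo+.01)]
        if len(k): 
            b=np.array([toB(p) for p in k])-np.array(toB(t)); print(n,round(lo,3),len(k),b.min(0).round(3),b.max(0).round(3))
    if len(q): print(n,"lowest",np.sort(q[:,2])[:5])
E
```

```text
S1 [ 0.0514 -0.008 ]
S2 [-0.0003 -0.04  ]
S3 [-0.0471  0.0109]
vial (np.float64(0.10487735612507143), np.float64(0.01606207247570997)) weight (np.float64(-0.1038285900620116), np.float64(0.07239215348181548)) pan (np.float64(0.0009350215235061768), np.float64(-0.18954979750648793))
s 1
[-1.03566254e+01  2.76940298e+01  9.75666458e+01 -2.54444375e-14
  5.47393244e+01 -1.94866254e+01]
[-3.18588125e+01  3.55994112e+01  8.38813580e+01 -2.54444375e-14
  6.05192308e+01 -4.09888125e+01]
[-8.63499235e+00  3.29178031e+01  8.86161845e+01 -2.54444375e-14
  5.84660123e+01 -1.77649924e+01]
[-2.88460887e+01  4.05099566e+01  7.50007082e+01 -2.54444375e-14
  6.44893352e+01 -3.79760887e+01]
[-7.19290464e+00  3.83444000e+01  7.89484548e+01 -2.54444375e-14
  6.27071452e+01 -1.63229046e+01]
[-2.62135029e+01  4.58808520e+01  6.50198075e+01 -2.54444375e-14
  6.90993405e+01 -3.53435029e+01]
0.20340265485644882 [0.57250606 0.00089182 0.16008734] 3.5417
side 0.16 54 [-0.02  -0.013] [0.019 0.007]
side lowest [0.16193114 0.16245881 0.16265342 0.16282916 0.16339985]
```

```bash
python3 -c "
import cv2
a=cv2.imread('pics/side1.png')[120:300,180:420];cv2.imwrite('pics/s1c.png',cv2.resize(a,None,fx=3,fy=3))"
```

```text
(no output)
```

View pics/s1c.png

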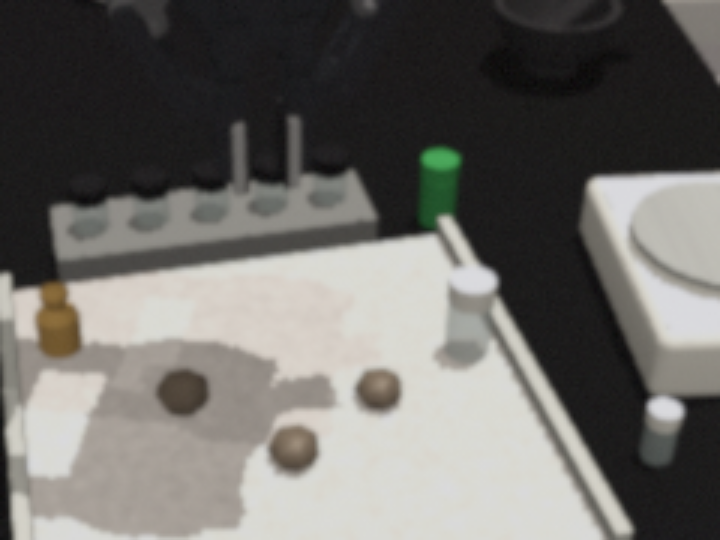

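The finger plates end at about crop (240,193) and (293,188), which is full-image (260,184) and (278,183). I'll convert those pixels to a tip height.

Run:
```python
from h import *
c=camera("side"); t=robot.current_eef_pos()
for dy in(0,-.011):
  for sx in(-.011,.011):
    for L in(.012,.025,.038):
        X=t+sx*ex+dy*ey+np.array([0,0,-L]); p=c["R"]@X+c["t"]; print(dy,sx,L,c["fx"]*p[0]/p[2]+c["cx"],c["fy"]*p[1]/p[2]+c["cy"])
```

```text
0 -0.011 0.012 259.9678563436301 190.1798177439753
0 -0.011 0.025 260.23244086440326 197.73301877460142
0 -0.011 0.038 260.49057288672196 205.10201772933078
0 0.011 0.012 275.1224882935672 188.22366015780807
0 0.011 0.025 275.19953151411636 195.75505871980346
0 0.011 0.038 275.2747071151291 203.10388719981546
-0.011 -0.011 0.012 261.4567344723298 194.42740749732909
-0.011 -0.011 0.025 261.70639928672256 202.03356321814815
-0.011 -0.011 0.038 261.94989096442725 209.45165143314046
-0.011 0.011 0.012 276.8163792372392 192.41714392553976
-0.011 0.011 0.025 276.87342520017813 200.00154023879216
-0.011 0.011 0.038 276.9290692281434 207.39954596630014
```

The picture and the depth both put the visible fingertips higher than the given 25 mm would. I'll settle this with a guarded touch on the bare board behind stone S2.

Run:
```python
from h import *
x,y=toB(stones['S2']); Y=y+.06
robot.servo_line(B(x,Y,.085),rate=.1)
f0=robot.current_contact_force(); print(f0,robot.current_time_s())
c=camera("side"); save("pics/side2.png",c["img"]); save("pics/s2c.png",cv2.resize(c["img"][150:300,180:380],None,fx=4,fy=4))
z=.085
while z>.04:
    z-=.001; robot.servo_line(B(x,Y,z),rate=.03)
    f=robot.current_contact_force()-f0
    if abs(f[2])>2.5: break
print(z,f,robot.current_eef_pos(),robot.current_time_s())
c=camera("side"); save("pics/s3c.png",cv2.resize(c["img"][150:300,180:380],None,fx=4,fy=4))
robot.servo_line(B(x,Y,z+.01),rate=.05)
```

```text
[0.5242483  0.09257102 0.81506969] 4.5917
0.04499999999999997 [-1.40186033  0.72567646 -2.59718938] [0.57246508 0.00175747 0.0449454 ] 14.6417
```

View pics/s3c.png

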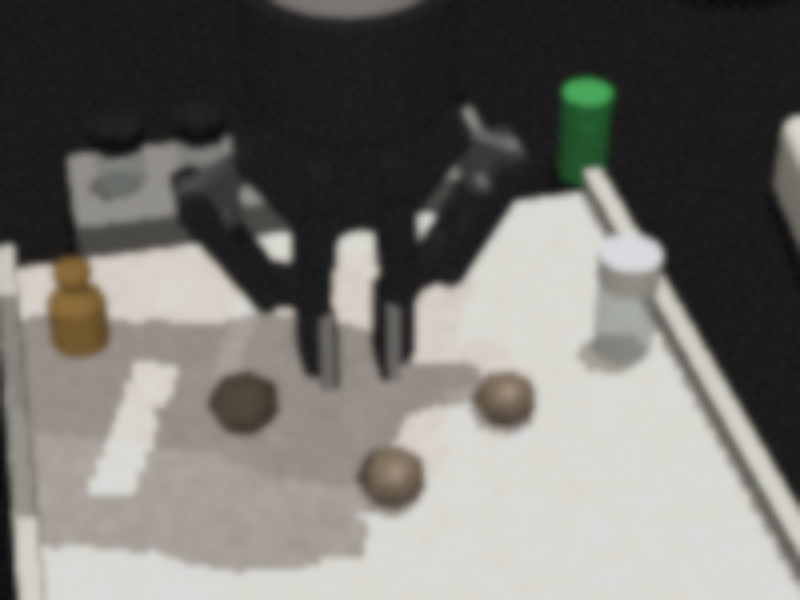

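The force at the stop was small and pointed the wrong way for board contact. It was probably noise rather than a touch. I'll look closer, project the tips, and continue the guarded descent with a filtered signal.

Run:
```python
from h import *
x,y=toB(stones['S2']); Y=y+.06
c=camera("side"); 
for zz in(.04,.045,.05):
  for dy in(-.011,.011):
    print(zz,dy,[(lambda p:(round(float(c["fx"]*p[0]/p[2]+c["cx"]),1),round(float(c["fy"]*p[1]/p[2]+c["cy"]),1)))(c["R"]@B(x+s,Y+dy,zz)+c["t"]) for s in(-.0085,.0085)])
def F():
    return np.mean([robot.current_contact_force() for _ in range(5)],0)
robot.dwell(.3); f0=F(); print("f0",f0, robot.current_eef_pos())
robot.servo_line(B(x,Y,.046),rate=.04); robot.dwell(.2); print("f",F())
z=.046
while z>.032:
    z-=.001; robot.servo_line(B(x,Y,z),rate=.03); robot.dwell(.1); f=F()-f0; print(round(z,3),f.round(1))
    if f[2]>5 or abs(f).max()>10: break
print(robot.current_eef_pos(),robot.current_time_s())
```

```text
0.04 -0.011 [(264.9, 251.8), (275.6, 250.2)]
0.04 0.011 [(262.2, 242.8), (272.6, 241.2)]
0.045 -0.011 [(264.8, 249.4), (275.6, 247.7)]
0.045 0.011 [(262.1, 240.4), (272.6, 238.8)]
0.05 -0.011 [(264.8, 246.9), (275.6, 245.3)]
0.05 0.011 [(262.0, 237.9), (272.6, 236.4)]
f0 [0.1035449  0.48926365 0.29384304] [0.57242203 0.00176114 0.05486843]
f [-0.07184927  0.67440109  0.05015591]
0.045 [-0.3 -0.5 -0.4]
0.044 [-0.3 -1.   0.6]
0.043 [-0.4 -0.5  0.1]
0.042 [-0.6  0.3 -0.2]
0.041 [-0.7 -0.8 -0.5]
0.04 [-0.   0.1  0.2]
0.039 [-0.6 -1.6 -0.1]
0.038 [ 0.1 -0.4  0.1]
0.037 [-0.   0.7  0.6]
0.036 [-3.8 -0.5  8.8]
[0.57257905 0.00175029 0.03696199] 19.4667
```

The tips touch the board at TCP z ≈ 0.0365, so I use z = 0.040 as the push height, which leaves about 3.5 mm of tip clearance. In the last picture the fingers are behind S2 with room on both sides. I'll push S2 now.

```bash
cat >> h.py <<'E'
def push(x,y0=None,yend=-.165,rate=.08,z=.040):
    if y0 is not None:
        robot.servo_line(B(x,y0,.11),rate=.2); robot.servo_line(B(x,y0,z),rate=.12)
    else: robot.servo_line(robot.current_eef_pos()+np.array([0,0,.0035]),rate=.05)
    robot.servo_line(B(x,yend,z),rate=rate)
    print("f",robot.current_contact_force().round(1),"t",robot.current_time_s())
    robot.servo_line(B(x,yend+.02,z),rate=.1)
    robot.servo_line(B(x,yend+.02,.11),rate=.2)
E
python3 - <<'E'
from h import *
x,y=toB(stones['S2']); push(x)
c=camera("side"); save("pics/s4.png",c["img"][150:420,150:450]); print(robot.current_time_s())
w=cloud(c)
for r in regions_of("stone_a_center","side"):
    q=w[r["pixels"]]; print(round(r["conf"],2),r["at"],np.nanmedian(q,0).round(3),np.round(toB(np.nanmedian(q,0)),3))
E
```

```text
f [ 0.8  0.7 -0.4] t 22.1833
23.0833
```

View pics/s4.png

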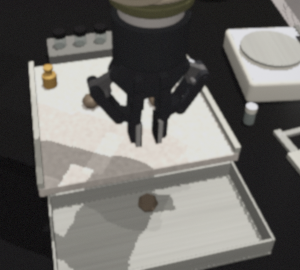

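Stone S2 lies in the pan at crop (148,202). The other two stones and the weight have not moved. Next I'll push S1 and then S3, checking in between.

Run:
```python
from h import *
x,y=toB(stones['S1']); push(x-.002,y+.038)
x,y=toB(stones['S3']); push(x+.001,y+.038)
robot.move_to(B(-.03,-.06,.28),robot.current_tcp_rot())
c=camera("side"); save("pics/s5.png",c["img"]); t=camera("top"); print(robot.current_time_s())
for n,c in(("side",c),("top",t)):
  w=cloud(c)
  for k in("stone_a_center","vial_center","weight_center"):
    for r in regions_of(k,n):
      q=w[r["pixels"]]; p=np.nanmedian(q,0); print(n,k,round(r["conf"],2),r["at"],p.round(3),np.round(toB(p),3))
```

```text
f [-1.   0.1 -0.5] t 27.5167
f [ 0.6  0.  -0.3] t 33.1583
34.8917
side stone_a_center 0.73 [333.8, 224.8] [0.677 0.01  0.071] [0.105 0.012]
side stone_a_center 0.64 [336.0, 340.7] [ 0.649 -0.171  0.017] [ 0.048 -0.163]
side vial_center 0.77 [324.7, 179.8] [0.692 0.196 0.03 ] [0.148 0.193]
side vial_center 0.56 [336.2, 225.5] [0.678 0.01  0.07 ] [0.105 0.012]
side vial_center 0.55 [400.1, 263.4] [ 0.774 -0.032  0.022] [ 0.193 -0.045]
side weight_center 0.53 [197.8, 230.2] [0.462 0.031 0.061] [-0.104  0.066]
top vial_center 0.69 [284.5, 168.8] [0.675 0.019 0.087] [0.104 0.021]
top vial_center 0.69 [186.8, 165.6] [0.691 0.201 0.047] [0.148 0.198]
top vial_center 0.44 [305.0, 127.6] [ 0.774 -0.026  0.028] [ 0.195 -0.039]
top vial_center 0.27 [197.5, 247.7] [0.541 0.167 0.036] [-0.005  0.188]
top weight_center 0.52 [264.6, 289.4] [0.463 0.041 0.077] [-0.102  0.076]
```

View pics/s5.png

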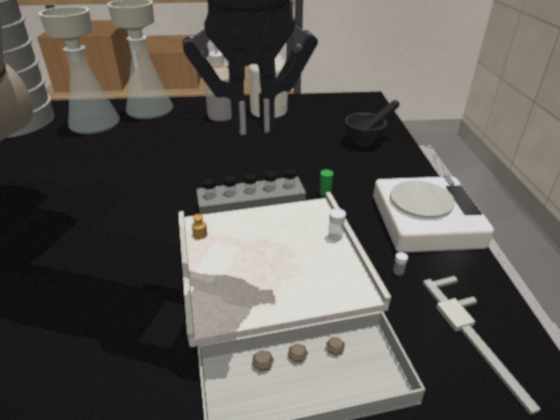

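All three stones lie in the pan at (263,360), (298,352) and (336,345). The vial at (336,225) and the weight at (199,229) are still standing where they began.

```bash
python3 -c "
from rig import robot
print(robot.close_job())"
```

```text
the job is handed in; nothing more can be done
None
```

I pushed all three stones into the catch pan, left the vial and the brass weight standing where they began, and handed the job in at about 35 s of the 64 s allowed; no verdict came back.

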